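# Lock the carver's vise with its ball-lock pin

### The job

Lock the vise into its receiver tube with the ball-lock pin. First move the oil jar that stands in front of the pin's thumb plate aside and leave it standing upright on the bench, at least 10 cm from where it stood. Then take the pin from its wooden cradle, hold its thumb plate pressed in while you push it through the cross hole of the receiver until the collar is fully home against the tube, and let go so that the plate springs back out and the pin locks; do not knock over the jar, and leave the other things on the bench where they are.

Things in the scene. Friction and masses are not known exactly. Their poses are not given: they have to be found in the camera images.
- jar_mid (a point): glass jar of wood oil, upright cylinder 56 mm in diameter, 105 mm tall with a steel lid, about 0.3 kg, loose. The point is its centre, 52 mm above the bench; z up. It starts on the line of the pin's axis with its wall only 4 to 10 mm from the pin's thumb plate, so that no finger fits between.
- cradle_mid (a point): fixed wooden cradle, 92 mm long, 56 mm wide, carrying the pin level in two U notches open upwards. The point lies on the lying pin's axis, 55 mm above the bench, over the cradle's centre; x runs along the pin to its nose, z up. Its two uprights, 46 mm wide, end at the height of that axis; they reach from x = -36 to -26 mm (under the pin's neck) and +24 to +36 mm (under the shank).
- pin_grip (a point): head of the ball-lock pin (steel, 156 mm long, 0.21 kg, loose); grasp point on the axis, x to the nose. Along x in mm: round thumb plate (48 diameter) -16 to -10, pressed -8 to -2; flange (52 diameter) -2 to 8; neck (16 diameter) 8 to 44; collar (30 diameter) 44 to 50. From above, squeeze plate against flange along x, fingertips at least 10 mm above the axis to clear the neck.
- pin_mid (a point): point on the pin's axis 84 mm noseward of pin_grip, x to the nose. In mm along x from here: collar's front face, which seats on the tube, at -34; shank (16 diameter) from there to 44; two locking balls on opposite sides, centred at 38; tapered nose 44 to 56, 6 diameter at the tip. With the pin home this point lies 0 to 2 mm beyond or short of hole_mid.
- pin_button (a joint): travel of the pin's spring-loaded thumb plate, m: 0 out, 0.008 fully pressed in against the flange; 4 N to start it, 10 N to hold it fully in. The two balls follow it: out, they span 24 mm and stop the pin at a hole or lock it behind one; fully pressed, they lie flush with the shank. Pressed half way is not enough to pass.
- hole_mid (a point): middle of the level cross hole (20 mm diameter, 52 mm above the bench) through the receiver: a grey square tube, 64 mm wide and high, fixed to the bench. x is the hole's axis, pointing away from the cradle; the tube's side faces are at x = -32 and +32 mm, its top 32 mm above the axis. Pin home: collar on the x = -32 face, balls 4 mm clear of the other face.
- receiver: the receiver with the dark carver's vise in its mouth, one fixed piece; origin on the bench under hole_mid, same axes. The grey base plate is 130 x 140 mm, 8 mm thick, its bolt heads 14 mm high. The tube runs along y from -50 to 70 mm; the vise begins at y = -110 mm, is 104 mm wide and 136 mm high and ends at y = -280 mm.
- wooden_box: bystander: open carved box of pale wood, 120 x 85 x 75 mm, origin under its centre
- gouge: bystander: carving gouge lying on the bench, 230 mm long, wooden handle, origin on the bench near its ferrule
- clamp_dog: bystander: black plastic bench clamp, 75 x 45 x 48 mm, origin under its centre
- mallet: bystander: round dark wooden carver's mallet, 200 mm tall, standing on its head, origin under its centre
Things that resemble listed ones, but are neither listed nor needed, are in the scene too. What is shaped like the part that bears pin_grip but purple is not meant.

How it is judged:
On the way, in this order (a step that is already met when the one before it is completed fails the run):
1. the jar stands upright on the bench, let go, more than 8 cm from where it stood, with the pin still in its cradle (distance of jar_mid from where it was at the start of the episode above 0.08 m and height (world z) of jar_mid below 0.058 m and angle between jar_mid's own z axis and vertical below 0.1 rad and contact force between the fingers and jar below 0.1 N and distance of pin_mid from where it was at the start of the episode below 0.03 m), for 0.1 s.
2. the pin is through both walls of the receiver with the thumb plate still pressed in (distance between pin_mid and hole_mid below 0.01 m and angle between the x axis of pin_mid and the x axis of hole_mid, either way round below 0.12 rad and value of joint pin_button above 0.005 m), for 0.05 s.
At the end, for the whole second after the job is handed in: The pin sits in the receiver's cross hole (its mid point within 6 mm of the hole's middle, axes within 0.12 rad) with the thumb plate sprung out again to less than 1.5 mm of travel, so the balls lock it; the jar stands upright (within 0.1 rad) on the bench more than 8 cm from where it started (distance between pin_mid and hole_mid below 0.006 m and angle between the x axis of pin_mid and the x axis of hole_mid, either way round below 0.12 rad and value of joint pin_button below 0.0015 m and distance of jar_mid from where it was at the start of the episode above 0.08 m and angle between jar_mid's own z axis and vertical below 0.1 rad and height (world z) of jar_mid below 0.058 m); the robot touches nothing.
It fails at once if the jar is tipped over (angle between jar_mid's own z axis and vertical above 0.6 rad).
It fails at once if a bystander is moved by more than 3 cm (distance of any of wooden_box, gouge, clamp_dog, mallet from where it was at the start of the episode above 0.03 m).
It also fails if it takes over 45 s, if anything falls off the work surface, if the arm or the gripper's body presses on something with over 40 N, if the wrist force passes 120 N, or if a joint passes its speed limit or range.

### The arm

A 6-joint arm with a two-finger parallel gripper is mounted at the origin on the work surface. World frame = base frame: x ahead of the robot, y to its left, z up, the work surface at z = 0. Lengths are in m, angles in rad, forces in N, time in s.
With the tool pointing down it reaches from about 0.15 to 0.775 m from the base axis. Payload 6.1 kg.
Tool frame: the origin (TCP) lies at the very end of the fingers, on their centre line; the grasp point (between the pads) lies 19 mm behind it; y points along the fingers, z is the direction in which the jaws open and shut, and the axes are right-handed (so a half turn about y gives the same grasp; the last joint's range is limited). The gripper opens to 85 mm and grips with 20 to 120 N. Pads are 22 mm wide; open, the fingers measure 114 mm over their backs; the gripper's body (76 mm by 85 mm) begins 54 mm behind the grasp point. The pads swing forward as they close: fully open they stand 13 mm farther back than shut.
Start: joints at [1.237, 0.126, -0.04, 1.405, 0, 1.571], TCP at [0.172, 0.496, 0.231] pointing down, gripper open.
Joint ranges: [-2.72, 2.72], [-0.95, 1.95], [-1.27, 1.35], [-1.78, 2.02], [-1.46, 1.47], [-3.14, 3.14]. Speed limits (rad/s): [2.39, 2.39, 3.01, 3.14, 3.14, 3.14].

### API

Orientations are given as a rotation vector (axis times angle).
In Python, from rig import robot gives the robot as it stands.
- The arm moves only by the tool apply_moves, never from a script. Its argument "series" is text: rows parted by semicolons, each of 6 numbers parted by spaces: the shift along the tool's x, y, z in cm, then the turn, a rotation vector about the tool's x, y, z in degrees. In form: tx ty tz rx ry rz; .... A call has 1 to 10 rows; each row is the pose to reach, as a shift and turn from the pose commanded when the call began, along the tool's axes at that moment; what a row does not reach only later rows make up. A row lasts 1/8 s, in which the tool goes at most 62.5 mm and 10.7 degrees, less where a joint would pass 70% of its speed; a pose out of reach is approached as far as the arm can. A call with a gripper value outside its range is refused whole. "fingers" is the finger opening in cm, from 0 to 8.54, set as the call begins (left out, the last holds). The fingers move at their own pace and stop on an object; the grip force is fixed at half the most. Time passes only in rows, so rows that repeat a pose let the fingers close. It gives the time, the measured TCP pose, the force and the opening at its end, in the units of the state.
- robot.state(): the state, without advancing time (a new reading comes with each control period).
- robot.grab_frame(name): name is "scene" or "top"; returns the picture (420x560x3 uint8, blue, green, red); there is no depth.
- robot.calibration(name): a dict with "fx", "fy", "cx", "cy" (pixels), "cam_to_world" (4x4, takes a point from camera to world coordinates). Camera axes: x right, y up, looking along -z (the intrinsics and any distortion apply to the point x, -y, -z); pixel columns grow to the right and rows downward; lengths in m; the calibration is good to about 2 mm. A picture is of the moment at which its call begins. calibration takes no time and is no camera call.
- robot.finish_job(): hands the job in, once; it reports no verdict.
The state is a dict: "t": time; "q": joint angles; "joint_vel": joint speeds; "tau": joint torques, N m; "position": TCP position; "ee_rot": TCP orientation; "contact_force": force on the tool from outside, world axes, zero at the start; "ft_torque": the same for the moment, N m; "finger_gap": opening from 0.0 (shut) to 1.0 (fully open).
Only numpy, scipy, OpenCV 4.12 (cv2) and the standard library are available. Lean on these libraries where they do the work, as an engineer would, in place of code of your own. Each camera call takes 0.05 s, during which the arm holds its last target. There are 200 camera calls.

## Working session

There is one attempt and no reset: what is moved stays moved. The work goes in short steps, Python scripts to look and compute and a tool call to move; the robot and the scene stay as the last step left them, time stands still between calls to the robot, and variables do not carry over. Pictures are saved under pics/ and viewed, about 8 in all and at most 12, crops included, and the job is handed in when it is done.

Besides the shell and the picture viewer there is one more tool, called after "Emit:" as a command line: name --argument value ..., lists and objects as JSON in quotes. apply_moves: Moves the arm, as the interface text tells. Its arguments: {"type":"object","properties":{"series":{"type":"string"},"fingers":{"type":"number"}},"required":["series"]}

```bash
mkdir -p pics
cat > h.py <<'E'
import numpy as np, cv2
from rig import robot
def look(n,f):
    im=robot.grab_frame(n); cv2.imwrite(f'pics/{f}.png',im); return im
def ray(n,u,v):
    c=robot.calibration(n); M=np.array(c["cam_to_world"])
    d=np.array([(u-c["cx"])/c["fx"],-(v-c["cy"])/c["fy"],-1.])
    return M[:3,3],M[:3,:3]@d
def onz(n,u,v,z):
    o,d=ray(n,u,v); return o+d*(z-o[2])/d[2]
E
python3 - <<'E'
from h import *
a=look("scene","s0");b=look("top","t0")
for n in("scene","top"):
    c=robot.calibration(n);print({k:(np.round(v,3).tolist()) for k,v in c.items()})
print(robot.state())
E
```

```text
{'fx': 443.357, 'fy': 443.357, 'cx': 280.508, 'cy': 208.994, 'cam_to_world': [[0.491, -0.646, 0.584, 1.159], [0.871, 0.355, -0.34, -0.315], [0.012, 0.676, 0.737, 0.871], [0.0, 0.0, 0.0, 1.0]]}
{'fx': 389.841, 'fy': 389.841, 'cx': 273.485, 'cy': 207.226, 'cam_to_world': [[0.023, 0.996, -0.081, 0.458], [-1.0, 0.023, -0.003, 0.045], [-0.001, 0.081, 0.997, 1.195], [0.0, 0.0, 0.0, 1.0]]}
{'t': 0.1, 'q': array([ 1.23699969e+00,  1.26322526e-01, -4.05162126e-02,  1.40538557e+00,
        9.34761445e-06,  1.57081013e+00]), 'joint_vel': array([ 6.78642767e-04, -1.32236994e-03,  1.35063826e-03,  9.87655366e-05,
       -3.54194528e-04,  1.04067067e-03]), 'tau': array([ 1.65473099e-03, -4.36901665e+01,  3.53606486e+01,  1.36166523e-02,
        4.34170852e-05, -3.17829816e-06]), 'position': array([0.17188439, 0.49567748, 0.23060063]), 'ee_rot': array([-1.5562859 ,  0.26219889, -0.26181025]), 'contact_force': array([-0.40304846,  0.12963521, -0.30186134]), 'ft_torque': array([-0.0570911 , -0.012664  , -0.00990939]), 'finger_gap': 0.9990304125220714}
```

View pics/s0.png

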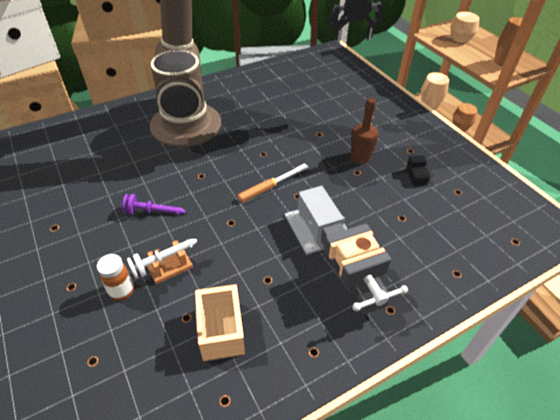

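View pics/t0.png

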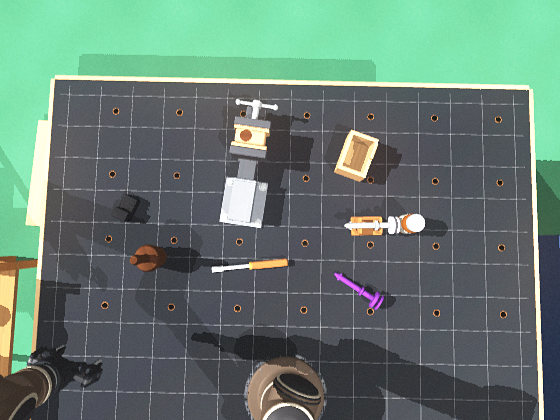

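The scene view shows the jar at (115,278), the pin from (135,268) to (197,242) and the receiver at (320,212). In the top view the jar is at (413,223), the pin runs along row 225 (columns 345–400) with its nose towards +y, and the receiver is at (243,203). I'll zoom in to read the pixels.

Run:
```python
import cv2,numpy as np
s=cv2.imread('pics/s0.png');t=cv2.imread('pics/t0.png')
def crop(im,u,v,w=100,h=75):
    c=cv2.resize(im[v:v+h,u:u+w],(w*4,h*4),interpolation=cv2.INTER_CUBIC)
    for k in range(0,w,10): cv2.line(c,(k*4,0),(k*4,6 if k%50 else 14),(0,255,255),1)
    for k in range(0,h,10): cv2.line(c,(0,k*4),(6 if k%50 else 14,k*4),(0,255,255),1)
    cv2.putText(c,f"{u},{v}",(15,295),0,.5,(0,255,255),1)
    return c
o=np.vstack([np.hstack([crop(t,335,190),crop(t,205,160)]),np.hstack([crop(s,100,225),crop(s,280,180)])])
cv2.imwrite('pics/z0.png',o)
```

```text
(no output)
```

View pics/z0.png

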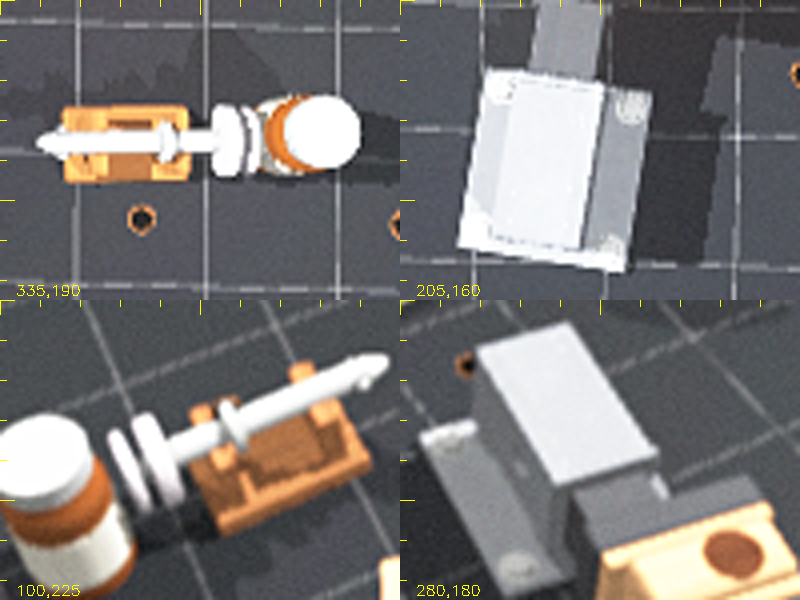

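Pixels read from the zoom:
- **Top view:** lid centre (414.5,223), nose tip (344.5,225.8), collar (376.5,225.3), flange (392,225). Tube top corners are (234.5,179.5), (255.7,181), (250.5,222) and (228.5,219.5).
- **Scene view:** nose tip (197,240.5), collar (158,255), lid centre (110.6,263). Tube top corners are (299.5,192), (322.5,185.5), (344,218.8) and (318.2,226.2).

Run:
```python
from h import *
from scipy.spatial.transform import Rotation as R
def P(n,l,z,t):
    for p in l: print(t,n,np.round(onz(n,*p,z),4))
P("top",[(414.5,223)],.105,"lid");P("scene",[(110.6,262.5)],.105,"lid")
P("top",[(344.5,225.8),(376.5,225.3),(392,225),(398,225)],.055,"nose,collar,flange,plate")
P("scene",[(197,240.5),(158,255.5),(138.5,261),(130.5,268)],.055,"nose,collar,flange,plate")
P("top",[(250.5,222),(255.7,181),(234.5,179.5),(228.5,219.5)],.084,"tube")
P("scene",[(299.5,192),(318.2,226.2),(344,218.8),(322.5,185.5)],.084,"tube nearL")
s=robot.state();print(np.round(R.from_rotvec(s["ee_rot"]).as_matrix(),3))
```

```text
lid top [ 0.5106 -0.3474  0.105 ]
lid scene [ 0.5135 -0.3496  0.105 ]
nose,collar,flange,plate top [ 0.5002 -0.1609  0.055 ]
nose,collar,flange,plate top [ 0.5038 -0.2543  0.055 ]
nose,collar,flange,plate top [ 0.5057 -0.2996  0.055 ]
nose,collar,flange,plate top [ 0.5061 -0.3171  0.055 ]
nose,collar,flange,plate scene [ 0.5057 -0.1594  0.055 ]
nose,collar,flange,plate scene [ 0.5036 -0.2531  0.055 ]
nose,collar,flange,plate scene [ 0.4972 -0.2962  0.055 ]
nose,collar,flange,plate scene [ 0.5072 -0.3174  0.055 ]
tube top [0.5038 0.1123 0.084 ]
tube top [0.622  0.1006 0.084 ]
tube top [0.625  0.1617 0.084 ]
tube top [0.5095 0.1753 0.084 ]
tube nearL scene [0.5082 0.1172 0.084 ]
tube nearL scene [0.6251 0.0977 0.084 ]
tube nearL scene [0.6352 0.1636 0.084 ]
tube nearL scene [0.5164 0.1804 0.084 ]
[[ 0.945 -0.     0.328]
 [-0.328 -0.001  0.945]
 [-0.    -1.    -0.001]]
```

Emit:
apply_moves --series "59.8 0 -68.7 0 71 0; 59.8 0 -68.7 0 71 0; 59.8 0 -68.7 0 71 0; 59.8 0 -68.7 0 71 0; 59.8 0 -68.7 0 71 0; 59.8 0 -68.7 0 71 0; 59.8 0 -68.7 0 71 0; 59.8 0 -68.7 0 71 0; 59.8 0 -68.7 0 71 0; 59.8 0 -68.7 0 71 0" --fingers 8.5

```text
t: 1.35
position: [0.4054, -0.086, 0.2312]
ee_rot: [-1.207, 1.211, -1.211]
contact_force: [1.8, 1.5, -0.5]
finger_gap: 0.994
```

```bash
cat >> h.py <<'E'
from scipy.spatial.transform import Rotation as Rot
def goto(p,yaw):
    """shift (cm, tool axes) and turn (deg) from the present pose to TCP p, pointing down, jaw axis z at yaw deg"""
    s=robot.state();R=Rot.from_rotvec(s["ee_rot"])
    a=np.radians(yaw);z=np.array([np.cos(a),np.sin(a),0]);y=np.array([0,0,-1.])
    T=Rot.from_matrix(np.c_[np.cross(y,z),y,z])
    print("pos",np.round(s["position"],4),"t",round(s["t"],2),"q",np.round(s["q"],2),"F",np.round(s["contact_force"],1),"gap",round(s["finger_gap"],3))
    print("shift",np.round(R.inv().apply(np.array(p)-s["position"])*100,2),"turn",np.round((R.inv()*T).as_rotvec(degrees=True),2))
    print(np.round(R.as_matrix(),3).tolist())
E
python3 -c "
from h import *
goto([.512,-.349,.15],0)"
```

```text
pos [ 0.4054 -0.086   0.2312] t 1.35 q [-0.21 -0.08 -0.25  1.4   0.    1.36] F [ 1.8  1.5 -0.5] gap 0.994
shift [26.27  8.12 10.73] turn [-0.02 -0.16 -0.01]
[[-0.003, 0.0, 1.0], [-1.0, 0.0, -0.003], [-0.0, -1.0, 0.0]]
```

Emit:
apply_moves --series "26.3 4 10.7 0 0 0; 26.3 4 10.7 0 0 0; 26.3 4 10.7 0 0 0; 26.3 4 10.7 0 0 0; 26.3 4 10.7 0 0 0; 26.3 8 10.7 0 0 0; 26.3 8 10.7 0 0 0; 26.3 8 10.7 0 0 0"

```text
t: 2.35
position: [0.5117, -0.3468, 0.1522]
ee_rot: [-1.208, 1.211, -1.211]
contact_force: [-0.2, 0.8, 0.9]
finger_gap: 0.996
```

Run:
```python
from h import *
goto([.512,-.349,.055],0)
t=look("top","t1");s=look("scene","s1")
a=cv2.resize(t[180:280,340:473],(400,300),interpolation=2);b=cv2.resize(s[205:305,60:193],(400,300),interpolation=2)
cv2.imwrite("pics/z1.png",np.hstack([a,b]))
```

```text
pos [ 0.5117 -0.3468  0.1522] t 2.35 q [-0.6   0.31  0.02  1.28  0.    0.98] F [-0.2  0.8  0.9] gap 0.996
shift [0.22 9.72 0.03] turn [-0.   -0.11  0.  ]
[[-0.002, 0.0, 1.0], [-1.0, -0.0, -0.002], [0.0, -1.0, 0.0]]
```

View pics/z1.png

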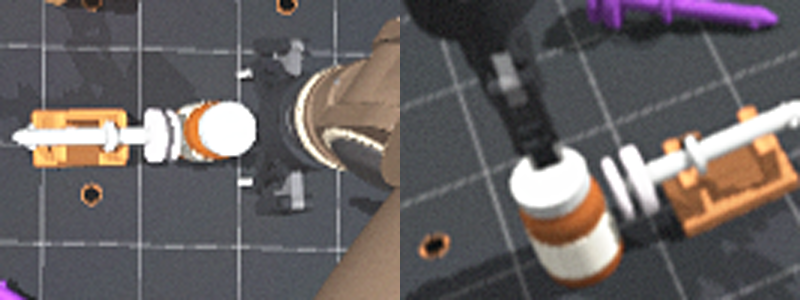

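The fingers straddle the lid centre (415,223) symmetrically in the top view, so I'll descend and grip.

Emit:
apply_moves --series "0.1 4 0 0 0 0; 0.1 8 0 0 0 0; 0.1 10.7 0 0 0 0; 0.1 10.7 0 0 0 0; 0.1 10.7 0 0 0 0"

```text
t: 3.08
position: [0.5127, -0.3485, 0.0465]
ee_rot: [-1.208, 1.208, -1.213]
contact_force: [0.0, -0.1, 0.7]
finger_gap: 0.995
```

Emit:
apply_moves --series "0 0 0 0 0 0; 0 0 0 0 0 0; 0 0 0 0 0 0; 0 0 0 0 0 0; 0 0 0 0 0 0; 0 0 0 0 0 0" --fingers 4.5

```text
t: 3.82
position: [0.5129, -0.3486, 0.0465]
ee_rot: [-1.207, 1.208, -1.213]
contact_force: [0.2, 1.6, 6.5]
finger_gap: 0.636
```

Emit:
apply_moves --series "0 -1 0 0 0 0; 1 -2 0 0 0 0; 4 -2.5 0 0 0 0; 7 -2.5 -1 0 0 0; 10 -2.5 -2 0 0 0; 12 -2.5 -3 0 0 0; 13 -2.5 -3 0 0 0; 13 -1.5 -3 0 0 0; 13 -0.7 -3 0 0 0; 13 -0.3 -3 0 0 0"

```text
t: 5.08
position: [0.4814, -0.4768, 0.0464]
ee_rot: [-1.209, 1.211, -1.209]
contact_force: [-3.0, 3.4, 14.2]
finger_gap: 0.637
```

Run:
```python
from h import *
goto([.483,-.4786,.0465],0)
t=look("top","t2");s=look("scene","s2")
a=cv2.resize(t[180:280,340:473],(400,300),interpolation=2);b=cv2.resize(s[225:325,30:163],(400,300),interpolation=2)
cv2.imwrite("pics/z2.png",np.hstack([a,b]))
```

```text
pos [ 0.4814 -0.4768  0.0464] t 5.08 q [-0.78  0.47  0.01  1.11  0.    0.79] F [-3.   3.4 14.2] gap 0.637
shift [ 0.18 -0.01  0.16] turn [ 0.06 -0.06 -0.06]
[[-0.001, -0.001, 1.0], [-1.0, 0.001, -0.001], [-0.001, -1.0, -0.001]]
```

View pics/z2.png

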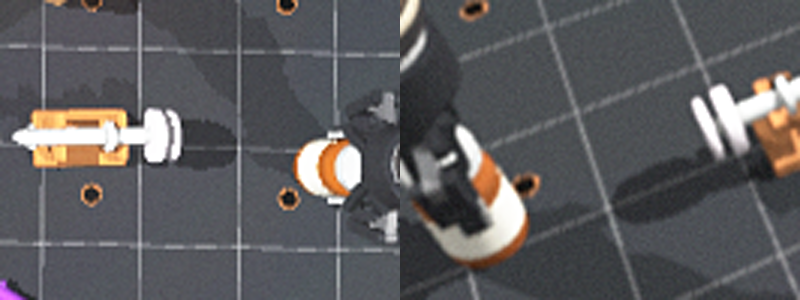

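The jar hangs upright in the fingers at the new spot (about (447,237) in the top view), and the rising contact force shows it is on the bench. The pin is undisturbed in its cradle. Next I release the jar and rise.

Emit:
apply_moves --series "0 0 0 0 0 0; 0 0 0 0 0 0; 0 0 0 0 0 0; 0 -4 0 0 0 0; 0 -9 0 0 0 0; 0 -12 0 0 0 0; 0 -12 0 0 0 0" --fingers 8.5

```text
t: 6.05
position: [0.4825, -0.4792, 0.171]
ee_rot: [-1.208, 1.206, -1.216]
contact_force: [0.4, 0.8, 0.9]
finger_gap: 1.002
```

```bash
python3 -c "
from h import *
goto([.505,-.300,.16],90)"
```

```text
pos [ 0.4825 -0.4792  0.171 ] t 6.05 q [-0.78  0.43  0.22  1.36 -0.    0.79] F [0.4 0.8 0.9] gap 1.002
shift [-17.93   1.03   2.2 ] turn [ -0.   -90.13   0.4 ]
[[-0.002, 0.004, 1.0], [-1.0, -0.004, -0.002], [0.004, -1.0, 0.004]]
```

Emit:
apply_moves --series "-18 1 2.2 0 -90 0; -18 1 2.2 0 -90 0; -18 1 2.2 0 -90 0; -18 1 2.2 0 -90 0; -18 1 2.2 0 -90 0; -18 1 2.2 0 -90 0; -18 1 2.2 0 -90 0; -18 1 2.2 0 -90 0; -18 1 2.2 0 -90 0; -18 1 2.2 0 -90 0" --fingers 5

```text
t: 7.3
position: [0.5033, -0.2978, 0.1562]
ee_rot: [-1.57, 0.003, -0.001]
contact_force: [0.6, 0.4, 0.6]
finger_gap: 0.583
```

Run:
```python
from h import *
goto([.505,-.302,.067],91)
t=look("top","t3");s=look("scene","s3")
a=cv2.resize(t[180:280,340:473],(400,300),interpolation=2);b=cv2.resize(s[205:305,70:203],(400,300),interpolation=2)
cv2.imwrite("pics/z3.png",np.hstack([a,b]))
```

```text
pos [ 0.5033 -0.2978  0.1562] t 7.3 q [-0.53  0.25 -0.05  1.27  0.   -0.53] F [0.6 0.4 0.6] gap 0.583
shift [ 0.18  8.92 -0.43] turn [-0.05 -1.18 -0.08]
[[1.0, -0.001, 0.003], [-0.003, 0.001, 1.0], [-0.001, -1.0, 0.001]]
```

View pics/z3.png

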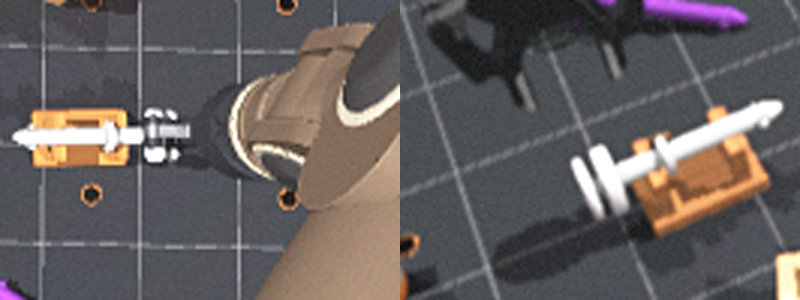

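The fingers are over the head, square to the pin, at row 224 against row 225 for the pin axis. Now I descend and squeeze.

Emit:
apply_moves --series "0.2 3 -0.4 0 -1.2 0; 0.2 6 -0.4 0 -1.2 0; 0.2 8 -0.4 0 -1.2 0; 0.2 9 -0.4 0 -1.2 0; 0.2 9 -0.4 0 -1.2 0; 0.2 9 -0.4 0 -1.2 0"

```text
t: 8.15
position: [0.5063, -0.3024, 0.0683]
ee_rot: [-1.571, -0.016, 0.014]
contact_force: [0.0, -0.7, -0.5]
finger_gap: 0.589
```

Emit:
apply_moves --series "0 0 0 0 0 0; 0 0 0 0 0 0; 0 0 0 0 0 0; 0 0 0 0 0 0; 0 0 0 0 0 0; 0 0 0 0 0 0; 0 0 0 0 0 0; 0 0 0 0 0 0" --fingers 0.5

```text
t: 9.15
position: [0.5062, -0.3026, 0.0679]
ee_rot: [-1.572, -0.015, 0.014]
contact_force: [0.0, -2.2, 5.8]
finger_gap: 0.152
```

```bash
python3 -c "
from h import *
goto([.505,-.300,.12],91)"
```

```text
pos [ 0.5062 -0.3026  0.0679] t 9.15 q [-0.54  0.29 -0.2   1.08 -0.   -0.56] F [ 0.  -2.2  5.8] gap 0.152
shift [-0.11 -5.21  0.25] turn [0.06 0.06 0.06]
[[1.0, 0.001, -0.019], [0.019, -0.001, 1.0], [0.001, -1.0, -0.001]]
```

Emit:
apply_moves --series "0 -1 0 0 0 0; 0 -2.5 0 0 0 0; 0 -4 0 0 0 0; 1 -4 4 0 2 0; 2 -4 8 0 4 0; 3 -4 12 0 6 0; 4 -4 16 0 8 0; 5 -4 20 0 8.5 0; 5.2 -4 23 0 8.5 0; 5.2 -4 24.9 0 8.5 0"

```text
t: 10.4
position: [0.5533, -0.0507, 0.108]
ee_rot: [-1.568, 0.1, -0.101]
contact_force: [-0.4, 0.6, -1.3]
finger_gap: 0.159
```

Emit:
apply_moves --series "0 2 0 0 0 0; 0 4 0 0 0 0; 0 4.2 0 0 0 0; 0 4.2 0 0 0 0"

```text
t: 10.9
position: [0.5533, -0.0524, 0.066]
ee_rot: [-1.568, 0.102, -0.102]
contact_force: [0.0, 0.4, -2.4]
finger_gap: 0.157
```

Run:
```python
from h import *
goto([.553,-.053,.065],82.5)
t=look("top","t4");s=look("scene","s4")
def crop(im,u,v,w=200,h=75):
    c=cv2.resize(im[v:v+h,u:u+w],(w*4,h*4),interpolation=2)
    for k in range(0,w,10): cv2.line(c,(k*4,0),(k*4,6 if k%50 else 14),(0,255,255),1)
    for k in range(0,h,10): cv2.line(c,(0,k*4),(6 if k%50 else 14,k*4),(0,255,255),1)
    return c
cv2.imwrite("pics/z4.png",np.vstack([crop(t,200,165),crop(s,180,180)]))
```

```text
pos [ 0.5533 -0.0524  0.066 ] t 10.9 q [-0.09  0.23 -0.28  1.06 -0.    0.04] F [ 0.   0.4 -2.4] gap 0.157
shift [-0.02  0.1  -0.06] turn [0.   0.05 0.02]
[[0.992, 0.0, 0.13], [-0.13, -0.0, 0.992], [0.0, -1.0, -0.0]]
```

View pics/z4.png

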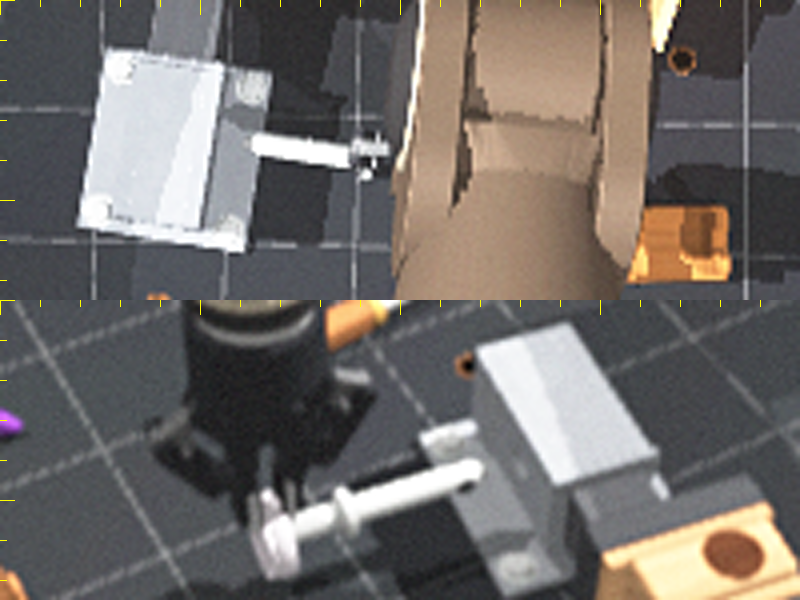

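In the scene view the nose tip is at (300.5,222) and the hole's spot on the face at (310,222), so the hole lies slightly below the pin's extension. In the top view the nose is at (263,201) and the tube's near edge runs from (255.5,181.2) to (251.2,222). I'll work out the offset from these.

Run:
```python
from h import *
def tri(a,b):
    (o1,d1),(o2,d2)=ray("scene",*a),ray("top",*b)
    t=np.linalg.lstsq(np.c_[d1,-d2],o2-o1,rcond=None)[0]
    p,q=o1+t[0]*d1,o2+t[1]*d2; return np.round((p+q)/2,4),np.round(p-q,4)
print("nose",tri((300.5,222),(263,201.1)))
print("collar",tri((266.5,232),(287.5,203.5)))
for n,a,b in (("scene",(266.5,232),(300.5,222)),("top",(287.5,203.5),(263,201.1))):
    print(n,"pin z.053",onz(n,*a,.053),onz(n,*b,.053))
print("hole face scene z.052",onz("scene",310,222,.052))
A=onz("top",255.5,181.2,.084);B=onz("top",251.2,222,.084);print("hole face top",A+(B-A)*50/120)
A=onz("scene",318.5,226.2,.084);B=onz("scene",299.5,192,.084);print("hole face from scene edge",A+(B-A)*50/120)
R=Rot.from_rotvec(robot.state()["ee_rot"]).as_matrix();p=robot.state()["position"]
print("expected nose",p+R[:,2]*.14-[0,0,.013],"collar",p+R[:,2]*.047-[0,0,.013])
```

```text
nose (array([0.5691, 0.0817, 0.0508]), array([0.0028, 0.0051, 0.0004]))
collar (array([0.5598, 0.0019, 0.0497]), array([-0.0049, -0.0098, -0.0001]))
scene pin z.053 [ 0.55983006 -0.00423079  0.053     ] [0.57193181 0.08330398 0.053     ]
top pin z.053 [0.56199995 0.00689473 0.053     ] [0.56744643 0.07912294 0.053     ]
hole face scene z.052 [0.58239649 0.10414552 0.052     ]
hole face top [0.57244518 0.10499374 0.084     ]
hole face from scene edge [0.57661136 0.10617395 0.084     ]
expected nose [0.57186357 0.08640803 0.0533883 ] collar [ 0.55981076 -0.00580764  0.05338897]
```

Run:
```python
import cv2,numpy as np
s=cv2.imread('pics/s4.png');t=cv2.imread('pics/t4.png')
def crop(im,u,v,w,h,k):
    c=cv2.resize(im[v:v+h,u:u+w],(w*k,h*k),interpolation=cv2.INTER_CUBIC)
    c=np.clip(255*(c/255.)**0.6,0,255).astype(np.uint8)
    for j in range(0,w,5): cv2.line(c,(j*k,0),(j*k,5 if j%10 else 12),(0,255,255),1)
    for j in range(0,h,5): cv2.line(c,(0,j*k),(5 if j%10 else 12,j*k),(0,255,255),1)
    return c
cv2.imwrite('pics/z5.png',np.hstack([crop(s,290,185,40,60,10),crop(t,225,170,40,60,10)]))
```

```text
(no output)
```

View pics/z5.png

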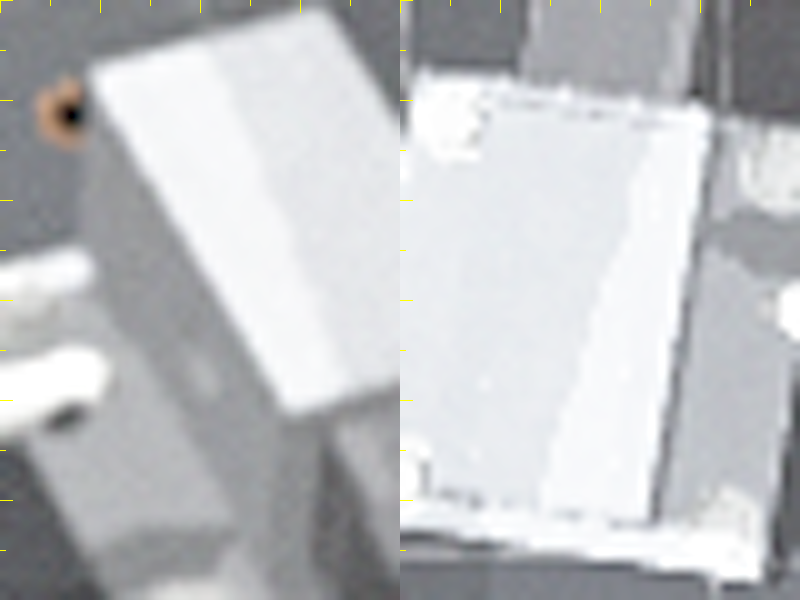

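Run:
```python
from h import *
def proj(n,p):
    c=robot.calibration(n);M=np.array(c["cam_to_world"]);q=M[:3,:3].T@(np.array(p)-M[:3,3])
    return np.round([c["cx"]-c["fx"]*q[0]/q[2],c["cy"]+c["fy"]*q[1]/q[2]],1)
# tube near face edge, scene and top, with corners re-read
for n,far,near in(("scene",(318.4,226.3),(299.2,192.2)),("top",(255.5,181.0),(250.2,222.0))):
    A=onz(n,*far,.084);B=onz(n,*near,.084);h=A+(B-A)*50/120
    print(n,A,B,np.linalg.norm(A-B),"slope",(A-B)[:2]/np.linalg.norm(A-B),"hole",h,"px",proj(n,[*h[:2],.052]))
e=np.array([.13,.9915,0]);
p=robot.state()["position"]
for d in(.14,.165): print("pin axis at",d,proj("scene",p+e*d-[0,0,.013]),proj("top",p+e*d-[0,0,.013]))
```

```text
scene [0.62561095 0.09790437 0.084     ] [0.50845674 0.11621435 0.084     ] 0.11857640196504297 slope [ 0.98800607 -0.15441507] hole [0.5767967  0.10553353 0.084     ] px [309.3 220.3]
top [0.62201374 0.10120327 0.084     ] [0.50379589 0.11317239 0.084     ] 0.11882222514988197 slope [ 0.99491367 -0.1007313 ] hole [0.5727563 0.1061904 0.084    ] px [253.9 199.1]
pin axis at 0.14 [301.6 221.4] [260.6 199.5]
pin axis at 0.165 [310.9 218.6] [252.2 198.2]
```

Edges in both views put the hole about 3 mm to +x of the pin line, and the axis needs to come down 1 mm. I'll correct that and creep in.

Emit:
apply_moves --series "0.33 0.1 0 0 0 0; 0.33 0.1 0.5 0 0 0; 0.33 0.1 1 0 0 0; 0.33 0.1 1.5 0 0 0; 0.33 0.1 1.9 0 0 0; 0.33 0.1 2.2 0 0 0; 0.33 0.1 2.5 0 0 0; 0.33 0.1 2.5 0 0 0"

```text
t: 12.0
position: [0.5596, -0.0276, 0.0643]
ee_rot: [-1.568, 0.102, -0.102]
contact_force: [0.0, 0.1, -1.9]
finger_gap: 0.155
```

Emit:
apply_moves --series "0 0 0.3 0 0 0; 0 0 0.6 0 0 0; 0 0 0.9 0 0 0; 0 0 0.9 0 0 0"

```text
t: 12.5
position: [0.5607, -0.0185, 0.0643]
ee_rot: [-1.568, 0.102, -0.101]
contact_force: [-0.1, 0.8, -1.8]
finger_gap: 0.154
```

Emit:
apply_moves --series "0 0 0.4 0 0 0; 0 0 0.8 0 0 0; 0 0 1.2 0 0 0; 0 0 1.6 0 0 0; 0 0 2 0 0 0; 0 0 2 0 0 0"

```text
t: 13.25
position: [0.5634, 0.0015, 0.0643]
ee_rot: [-1.568, 0.101, -0.101]
contact_force: [-0.8, 1.4, -2.9]
finger_gap: 0.159
```

Run:
```python
from h import *
goto([.553,-.053,.065],82.5)
t=look("top","t6");s=look("scene","s6")
a=cv2.resize(t[165:240,210:310],(400,300),interpolation=2);b=cv2.resize(s[180:255,235:335],(400,300),interpolation=2)
cv2.imwrite("pics/z6.png",np.hstack([a,b]))
```

```text
pos [0.5634 0.0015 0.0643] t 13.25 q [ 0.    0.25 -0.26  1.06  0.    0.13] F [-0.8  1.4 -2.9] gap 0.159
shift [-0.33 -0.08 -5.54] turn [-0.03  0.11 -0.  ]
[[0.992, 0.0, 0.129], [-0.129, 0.0, 0.992], [-0.0, -1.0, 0.0]]
```

View pics/z6.png

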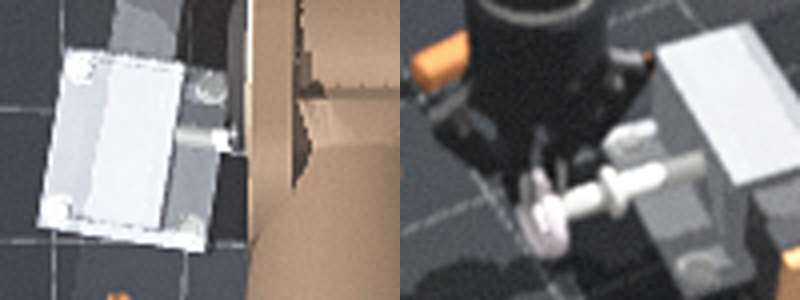

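The pin has entered the hole with negligible force; the shank is in and the collar is still about 5 cm off. I'll carry on.

Emit:
apply_moves --series "0 0 0.4 0 0 0; 0 0 0.8 0 0 0; 0 0 1.2 0 0 0; 0 0 1.6 0 0 0; 0 0 2 0 0 0; 0 0 2 0 0 0"

```text
t: 14.1
position: [0.566, 0.0215, 0.0643]
ee_rot: [-1.568, 0.101, -0.101]
contact_force: [-1.1, 1.1, -2.6]
finger_gap: 0.154
```

Emit:
apply_moves --series "0 0 0.3 0 0 0; 0 0 0.6 0 0 0; 0 0 0.9 0 0 0; 0 0 1.2 0 0 0; 0 0 1.5 0 0 0; 0 0 1.5 0 0 0"

```text
t: 14.85
position: [0.5678, 0.0362, 0.0642]
ee_rot: [-1.568, 0.102, -0.101]
contact_force: [-2.6, 0.1, -0.9]
finger_gap: 0.155
```

Emit:
apply_moves --series "0 0 0.3 0 0 0; 0 0 0.6 0 0 0; 0 0 0.9 0 0 0; 0 0 1.2 0 0 0; 0 0 1.4 0 0 0; 0 0 1.4 0 0 0"

```text
t: 15.6
position: [0.5696, 0.05, 0.0643]
ee_rot: [-1.568, 0.102, -0.101]
contact_force: [-3.6, -1.9, -1.5]
finger_gap: 0.156
```

Emit:
apply_moves --series "0 0 0.1 0 0 0; 0 0 0.2 0 0 0; 0 0 0.3 0 0 0; 0 0 0.3 0 0 0"

```text
t: 16.1
position: [0.5698, 0.0524, 0.0643]
ee_rot: [-1.569, 0.102, -0.101]
contact_force: [-5.0, -2.8, 0.4]
finger_gap: 0.159
```

Emit:
apply_moves --series "0 0 0.1 0 0 0; 0 0 0.2 0 0 0; 0 0 0.2 0 0 0; 0 0 0.2 0 0 0"

```text
t: 16.6
position: [0.5701, 0.0544, 0.0643]
ee_rot: [-1.569, 0.102, -0.102]
contact_force: [-4.1, -2.8, 0.1]
finger_gap: 0.152
```

Emit:
apply_moves --series "0 0 0.1 0 0 0; 0 0 0.2 0 0 0; 0 0 0.2 0 0 0; 0 0 0.2 0 0 0"

```text
t: 17.1
position: [0.5702, 0.0563, 0.0642]
ee_rot: [-1.569, 0.102, -0.101]
contact_force: [-5.2, -3.1, 0.2]
finger_gap: 0.158
```

Emit:
apply_moves --series "0 0 0.1 0 0 0; 0 0 0.2 0 0 0; 0 0 0.2 0 0 0; 0 0 0.2 0 0 0"

```text
t: 17.6
position: [0.5702, 0.0568, 0.0644]
ee_rot: [-1.572, 0.103, -0.102]
contact_force: [-6.7, -7.8, 2.3]
finger_gap: 0.154
```

Run:
```python
from h import *
goto([.578,.0563,.065],82.5)
s=look("scene","s7")
cv2.imwrite("pics/z7.png",cv2.resize(s[180:255,235:335],(800,600),interpolation=2))
```

```text
pos [0.5702 0.0568 0.0644] t 17.6 q [ 0.1   0.27 -0.24  1.07 -0.    0.23] F [-6.7 -7.8  2.3] gap 0.154
shift [ 0.78 -0.06  0.05] turn [ 0.2   0.01 -0.03]
[[0.991, -0.001, 0.13], [-0.13, -0.003, 0.991], [-0.0, -1.0, -0.004]]
```

View pics/z7.png

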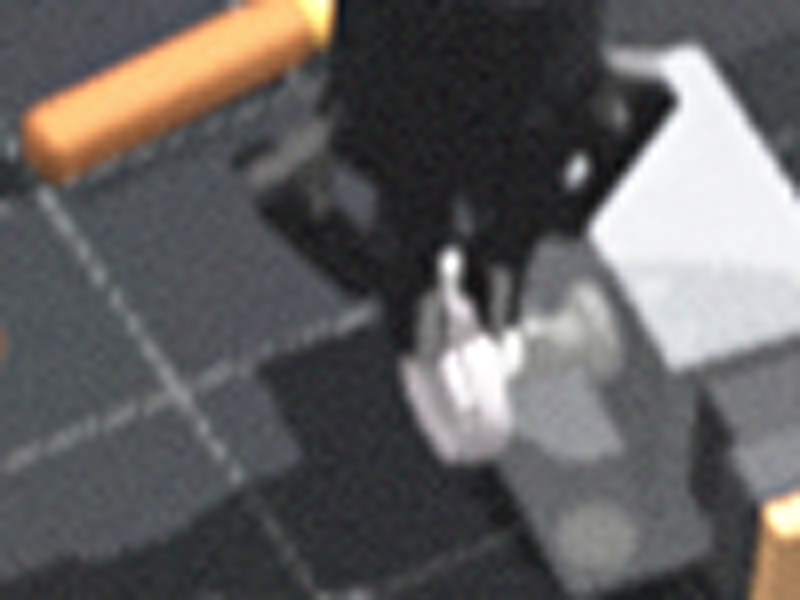

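The collar (590,335 in the crop) looks to be on the tube face, and the motion stalled as the force rose. I'll press slightly more to confirm that it is home.

Emit:
apply_moves --series "0 0 0.15 0 0 0; 0 0 0.2 0 0 0; 0 0 0.2 0 0 0; 0 0 0.2 0 0 0"

```text
t: 18.15
position: [0.5702, 0.0571, 0.0646]
ee_rot: [-1.576, 0.104, -0.103]
contact_force: [-7.7, -14.1, 5.8]
finger_gap: 0.157
```

Pressing stalled against about 16 N, so the collar is home. Now I ease the push and open.

Emit:
apply_moves --series "0 0 -0.25 0 0 0; 0 0 -0.25 0 0 0"

```text
t: 18.4
position: [0.5703, 0.0568, 0.0644]
ee_rot: [-1.57, 0.103, -0.102]
contact_force: [-5.7, -6.3, 0.4]
finger_gap: 0.157
```

Emit:
apply_moves --series "0 0 0 0 0 0; 0 0 0 0 0 0; 0 0 0 0 0 0; 0 0 0 0 0 0; 0 0 -0.3 0 0 0; 0 0 -0.3 0 0 0" --fingers 4.6

```text
t: 19.15
position: [0.5704, 0.0549, 0.0643]
ee_rot: [-1.568, 0.102, -0.102]
contact_force: [-0.1, 0.4, -0.0]
finger_gap: 0.538
```

Run:
```python
from h import *
goto([.57,.053,.18],82.5)
```

```text
pos [0.5704 0.0549 0.0643] t 19.15 q [ 0.1   0.27 -0.24  1.07  0.    0.23] F [-0.1  0.4 -0. ] gap 0.538
shift [ -0.02 -11.57  -0.19] turn [-0.01  0.06  0.01]
[[0.992, 0.0, 0.129], [-0.129, 0.0, 0.992], [0.0, -1.0, 0.0]]
```

Nothing is touching. I rise and move back for a clear view.

Emit:
apply_moves --series "0 -3 0 0 0 0; 0 -7 0 0 0 0; 0 -12 0 0 0 0; -5 -14 0 0 0 0; -10 -16 -3 0 0 0; -15 -16 -6 0 0 0; -20 -16 -9 0 0 0; -22 -16 -12 0 0 0; -22 -16 -12 0 0 0"

```text
t: 20.27
position: [0.3353, -0.0364, 0.2249]
ee_rot: [-1.568, 0.103, -0.105]
contact_force: [0.9, -0.3, -0.4]
finger_gap: 0.535
```

Run:
```python
from h import *
t=look("top","t8");s=look("scene","s8");print(robot.state()["contact_force"],robot.state()["position"])
def c(im,u,v,w,h): return cv2.resize(im[v:v+h,u:u+w],(400,300),interpolation=2)
cv2.imwrite("pics/z8.png",np.vstack([np.hstack([c(t,205,160,100,75),c(s,260,180,80,60)]),np.hstack([c(t,0,0,560,420),c(s,0,0,560,420)])]))
```

```text
[ 0.43830135  0.89005493 -0.70118008] [ 0.33696659 -0.03562068  0.22458455]
```

View pics/z8.png

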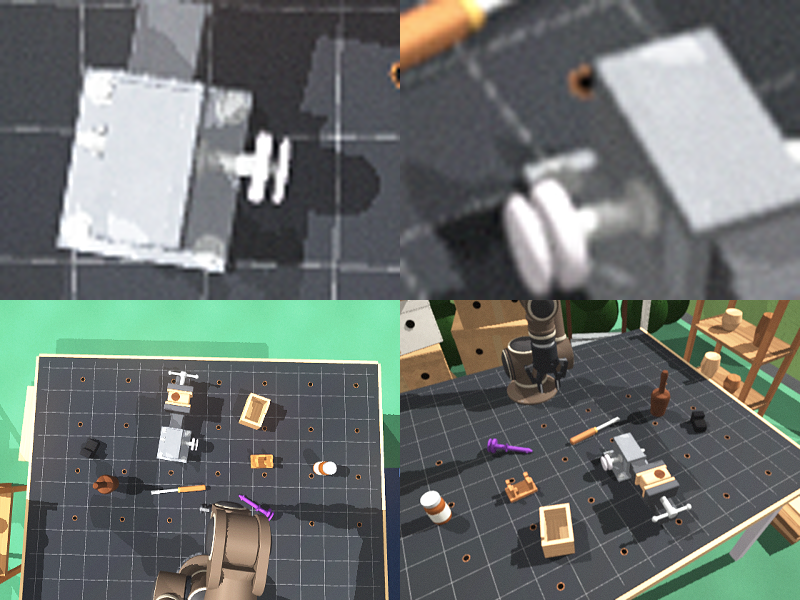

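The plate stands clear of the flange, the collar is on the tube, and the nose shows beyond the far side (crop 100,140). The jar stands upright and the bystanders look unmoved.

```bash
python3 -c "
from rig import robot
print(robot.finish_job())"
```

```text
the job is handed in; nothing more can be done
None
```

The job is handed in at about 20 s of the 45 s, and by my checks the pin is home and locked; the rig reports no verdict.

- **Jar:** I gripped it from above and set it down about 13 cm from where it stood. It is upright in the last picture.
- **Pin:** I squeezed the plate against the flange and carried the pin to the receiver. It went through both walls with small forces, up to about 6 N. At the end the motion stalled against about 16 N, which I took as the collar on the tube face.
- **Release:** After I opened the fingers, both views show the plate standing clear of the flange, and the nose shows past the far side of the tube. The bystanders look unmoved and the contact force reads about zero.

**Disagreements in the measurements:**
- The top camera read positions about 4 mm off in x compared with the scene camera and the arm's own pose, so I corrected for the hole using offsets within each view.
- A bright spot on the tube face suggested an x shift of about 8 mm instead of the 3 mm from the tube edges. I used 3.3 mm, and the easy entry confirmed it.
- The gripper opening read about 2–3 mm smaller than the true sizes.

I did not measure the thumb plate's travel; I only saw that it had sprung out.

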